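# Thread the guide rod through both bushings and hold it

### The arm

A 6-joint arm with a two-finger parallel gripper is mounted at the origin on a cart in front of the work surface, level with it; the furniture and walls round the work are solid. World frame = base frame: x ahead of the robot, y to its left, z up, the work surface at z = 0. Lengths are in m, angles in rad, forces in N, time in s.
With the tool pointing down it reaches from about 0.35 to 0.975 m from the base axis. Payload 4.9 kg.
Tool frame: the origin (TCP) lies midway between the tips of the shut fingers; the grasp point (between the pads) lies 19 mm behind it; z points along the fingers, y is the line along which they close (so a half turn about z gives the same grasp; the last joint's range is limited). The gripper opens to 85 mm and grips with 20 to 120 N. Pads are 22 mm wide; open, the fingers measure 114 mm over their backs; the gripper's body (76 mm by 85 mm) begins 54 mm behind the grasp point. The pads swing forward as they close: fully open they stand 13 mm farther back than shut.
Start: joints at [0.988, 0.053, 1.613, -0, 1.476, -0.119], TCP at [0.28, 0.559, 0.231] pointing down, gripper open.
Joint ranges: [-3.01, 3.01], [-1.01, 2.22], [0.06, 2.58], [-1.02, 4.17], [0.09, 2.62], [-3.14, 3.14]. Speed limits (rad/s): [2.57, 2.57, 3.14, 3.14, 3.14, 3.14].

### API

Orientations are given as a rotation vector (axis times angle).
In Python, from station import ctrl gives the robot as it stands. The module is installed in compiled form; this text tells all that it offers.
- The arm moves only by the shell command python3 -m handwheel 'ROWS' [OPENING] [FORCE]. ROWS is JSON, a list of rows, each a list of 2 entries, a list of its own where there are three numbers: the shift along the tool's x, y, z in cm, then the turn, a rotation vector about the tool's x, y, z in rad. In form: [[[tx, ty, tz], [ax, ay, az]], ...]. A call has 1 to 5 rows; each row is the pose to reach, as a shift and turn from the pose commanded when the call began, along the tool's axes at that moment; what a row does not reach only later rows make up. A row lasts 1/8 s, in which the tool goes at most 62.5 mm and 10.7 degrees, less where a joint would pass 70% of its speed; a pose out of reach is approached as far as the arm can. A call with a gripper value outside its range is refused whole. OPENING is the gripper's target within -1 to 1 (shut at 1, half-way at 0, fully open at -1), set as the call begins (- or left out, the last holds). The fingers move at their own pace and stop on an object; FORCE is the grip in N (left out, the last holds). Time passes only in rows, so rows that repeat a pose let the fingers close. It gives the time, the measured TCP pose, the force, the opening and the grip force at its end, in the units of the state.
- ctrl.get_obs(): the state, without advancing time (a new reading comes with each control period).
- ctrl.get_image(name): name is "scene" or "top"; returns the picture (480x640x3 uint8, blue, green, red); there is no depth.
- ctrl.calibration(name): a dict with "fx", "fy", "cx", "cy" (pixels), "R" (3x3) and "t" (3): a world point X has camera coordinates R X + t. Camera axes: x right, y down, z forward; pixel columns grow to the right and rows downward; lengths in m; the calibration is good to about 2 mm. A picture is of the moment at which its call begins. calibration takes no time and is no camera call.
- ctrl.finish_job(): hands the job in; it is judged then, once.
Trained networks look in the newest picture that a camera, given by its name, has taken for a name from the list of things; names that differ only in an ending like _2 or _b are one class to them, and where a whole thing is asked for, a point or a joint stands for the part that bears it (a point fixed in the world has none). Each returns a list of dicts, best first, with "score" (0 to 1); they miss things now and then, are a little off and sometimes report something else, mostly with a low value. They report only what shows in the picture. A call takes as long as a camera call.
- ctrl.look_for(camera, query): "position" ([column, row] in pixels, amid what is visible of it).
- ctrl.landmark_of(camera, query): "position" ([column, row] in pixels: a listed point, or the origin of a listed thing).
The state is a dict: "t": time; "q": joint angles; "dq": joint speeds; "effort": joint torques, N m; "tool_pos": TCP position; "tool_rot": TCP orientation; "contact_force": force on the tool from outside, world axes, zero at the start; "wrist_torque": the same for the moment, N m; "opening": finger opening in m; "grip_force": force on a finger pad.
Only numpy, scipy, OpenCV 4.12 (cv2) and the standard library are available. Lean on these libraries where they do the work, as an engineer would, in place of code of your own. Each camera call takes 0.05 s, during which the arm holds its last target. There are 200 camera calls.

### The job

Take the guide rod by its orange grip, draw it straight back out of the closed loop of the grey rod rest, and thread it nose first through both blue pedestal bushings of the alignment fixture in turn, entering on the brass-collared side. Push it in until the nose stands out of the far bushing by about 30 mm, without forcing it, and finish while still gripping the rod there, in line with the bores and at rest, so that a colleague can fit the collar: do not let go. Leave everything else on the bench where it is.

Things in the scene. Friction and masses are not known exactly. Their poses are not given: they have to be found in the camera images.
- guide_rod: guide rod, about 120 g: steel shaft 12 mm thick, orange square grip (45 mm long, 20 x 20 mm, black grooves) at its rear. Origin on the axis in mid-grip; +x along the axis to the nose. Grip x = -22.5 to 22.5 mm, shaft on to 172 mm; centre of mass about 50 mm ahead of the origin. Starts level in the rest, grip sides upright, axis 50 mm above the bench
- rod_nose (a point): centre of the rod's nose tip, on the axis, 172 mm ahead of the rod's origin; the last 10 mm taper to 6 mm diameter
- rod_rest: fixed grey rod rest, base plate 150 x 60 x 8 mm (x = -78 to 72 mm). Origin on the bench under its middle; +x is the way the rod in it points; rod axis at y = 0, z = 50 mm. Saddle under the grip's front x = -75 to -55 mm, 16 mm wide, top z = 40 mm; fork open at the top x = -49 to -37 mm, 36 mm wide, slot 16 mm, top z = 54 mm; then the closed loop
- loop_center (a point): middle of the rest's closed loop: rest x = 51 mm (loop x = 45 to 57 mm), z = 53 mm; window 16 mm wide, z = 44 to 62 mm, outer width 36 mm, top z = 68 mm. The rod starts with its nose at rest x = 93 to 98 mm and slides freely: drawn back along -x by about 60 mm its nose is free of the loop and it can be lifted
- fixture: fixed alignment fixture: dark base plate 150 x 76 x 10 mm, two blue pedestals 46 mm wide, 20 mm thick, 138 mm high (plus 6 mm screw heads), each with a 16 mm bore, axis at y = 0, z = 115 mm. Origin on the bench under its middle; +x is the way the rod is to enter. Near pedestal x = -45 to -25 mm, far one x = 25 to 45 mm
- bush_near (a point): centre of the near bore on the near pedestal's outer face, on the bore axis (fixture x = -45 mm, z = 115 mm). On the -x side of both pedestals a brass bell-mouth collar (30 mm across) stands out 6 mm from the face and leads in from 24 mm to 16 mm
- bush_far (a point): where the bore axis leaves the far bushing: outer face of the far pedestal (fixture x = 45 mm, z = 115 mm)
- beaker: spouted glass beaker, about 90 mm across and 118 mm high; origin at its base centre; bystander, loose
- cork_ring: loose cork ring lying flat, 108 mm across, 30 mm high; origin at its base centre; bystander, loose
- timer: small white wedge-shaped timer, 62 mm wide, 52 mm high; bystander, loose
- driver: screwdriver with a red handle lying on the bench, 158 mm long, 22 mm high; bystander, loose
- petri: glass dish, 60 mm across, 16 mm high; bystander, loose
- vial: sample vial with a black cap, 24 mm across, 54 mm high; bystander, loose

How it is judged:
On the way, in this order (a step that is already met when the one before it is completed fails the run):
1. the rod, gripped, is drawn back until its nose is behind the loop of the rest (contact force between the fingers and guide_rod above 2 N and x of rod_nose in the frame of rod_rest below 0.043 m), for 0.05 s.
2. the nose has come through the near bushing and is in the space between the two, grip outside on the brass-collared side (y of rod_nose in the frame of fixture between -0.01 and 0.01 m and z of rod_nose in the frame of fixture between 0.105 and 0.125 m and x of rod_nose in the frame of fixture between -0.025 and 0.025 m and x of guide_rod in the frame of fixture below -0.12 m and contact force between the fingers and guide_rod above 2 N).
At the end, for the whole second after the job is handed in: Rod through both bushings from the collared side: nose 15 to 52 mm beyond the far outer face, nose and grip centre within 6 mm of the bore axis, axis within 0.06 rad; fingers still grip it (over 2 N), at rest (under 30 mm/s), pressing on the fixture with under 20 N (x of rod_nose in the frame of fixture between 0.06 and 0.097 m and y of rod_nose in the frame of fixture between -0.006 and 0.006 m and z of rod_nose in the frame of fixture between 0.109 and 0.121 m and y of guide_rod in the frame of fixture between -0.006 and 0.006 m and z of guide_rod in the frame of fixture between 0.109 and 0.121 m and x of guide_rod in the frame of fixture between -0.15 and -0.06 m and angle between the x axis of guide_rod and the x axis of fixture, either way round below 0.06 rad and contact force between the fingers and guide_rod above 2 N and linear speed of guide_rod below 0.03 m/s and contact force between guide_rod and fixture below 20 N); the arm keeps its last pose, push and grip.
It fails at once if the rod is forced: it presses on the fixture with more than 60 N (contact force between guide_rod and fixture above 60 N).
It fails at once if the rod is dropped on the bench (height (world z) of guide_rod below 0.03 m).
It fails at once if a bystander is moved by more than 30 mm (distance of any of beaker, cork_ring, timer, driver, petri, vial from where it was at the start of the episode above 0.03 m).
It also fails if it takes over 42 s, if anything falls off the work surface, if the arm or the gripper's body presses on something with over 40 N, if the wrist force passes 120 N, or if a joint passes its speed limit or range.

## Working session

There is one attempt and no reset: what is moved stays moved. The work goes in short steps, Python scripts to look and compute and a shell command to move; the robot and the scene stay as the last step left them, time stands still between calls to the robot, and variables do not carry over. Pictures are saved under pics/ and viewed, at most 10 in all, crops included, and the job is handed in when it is done.

```bash
mkdir -p pics; cat > h.py <<'E'
import numpy as np, cv2
from scipy.spatial.transform import Rotation as Ro
from station import ctrl
def cal(c):
    k=ctrl.calibration(c); K=np.array([[k['fx'],0,k['cx']],[0,k['fy'],k['cy']],[0,0,1]]); R=np.array(k['R']);t=np.array(k['t']);return K,R,t
def proj(c,X):
    K,R,t=cal(c); p=K@(R@np.array(X)+t); return p[:2]/p[2]
def tri(pa,pb):
    P=[K@np.c_[R,t] for K,R,t in (cal('scene'),cal('top'))]
    X=cv2.triangulatePoints(P[0],P[1],np.array(pa,float).reshape(2,1),np.array(pb,float).reshape(2,1)).ravel(); return X[:3]/X[3]
def onz(c,p,z):
    K,R,t=cal(c); d=R.T@np.linalg.solve(K,[p[0],p[1],1]); o=-R.T@t; return o+d*(z-o[2])/d[2]
E
python3 - <<'E'
from h import *
for c in('scene','top'):
    cv2.imwrite(f'pics/{c}0.png',ctrl.get_image(c)); K,R,t=cal(c); print(c,-R.T@t,K[0,0])
D={}
for q in['guide_rod','rod_nose','loop_center','rod_rest','fixture','bush_near','bush_far']:
    for c in('scene','top'):
        r=ctrl.landmark_of(c,q); D[q,c]=r
        print(q,c,[(np.round(x['position'],1).tolist(),round(x['score'],2)) for x in r[:2]])
    if D[q,'scene'] and D[q,'top']: print('   ',tri(D[q,'scene'][0]['position'],D[q,'top'][0]['position']).round(4))
for q in['beaker','cork_ring','timer','driver','petri','vial']:
    r=ctrl.landmark_of('top',q)
    if r: print(q,onz('top',r[0]['position'],0).round(3),r[0]['score'])
o=ctrl.get_obs();print(o['t'],o['tool_pos'],o['tool_rot'],Ro.from_rotvec(o['tool_rot']).as_matrix().round(3))
E
```

```text
scene [-0.14832719 -0.45362074  0.72380603] 597.0909343625979
top [0.31670052 0.23268316 0.99672439] 478.08971785917123
guide_rod scene [([307.2, 221.9], 0.82)]
guide_rod top [([323.9, 217.8], 0.51)]
    [0.4863 0.2289 0.1214]
rod_nose scene [([383.3, 245.3], 0.58)]
rod_nose top [([341.3, 209.3], 0.84)]
    [0.573  0.1599 0.0444]
loop_center scene [([366.1, 236.3], 0.89), ([415.5, 278.9], 0.57)]
loop_center top [([325.1, 218.0], 0.8)]
    [0.5532 0.191  0.0594]
rod_rest scene [([340.9, 252.4], 0.86)]
rod_rest top [([298.8, 231.3], 0.7)]
    [0.5366 0.244  0.0015]
fixture scene [([396.9, 313.4], 0.92), ([244.7, 274.0], 0.46)]
fixture top [([391.9, 259.0], 0.89)]
    [ 0.482   0.0453 -0.0014]
bush_near scene [([386.7, 245.2], 0.96)]
bush_near top [([377.3, 245.1], 0.68)]
    [0.4929 0.0911 0.1186]
bush_far scene [([416.0, 278.7], 0.92)]
bush_far top [([427.6, 256.9], 0.67)]
    [ 0.4683 -0.0006  0.1125]
beaker [0.613 0.036 0.   ] 0.91
cork_ring [0.595 0.447 0.   ] 0.6
timer [0.339 0.478 0.   ] 0.82
driver [0.328 0.214 0.   ] 0.84
petri [ 0.354  0.335 -0.   ] 0.86
vial [ 0.586 -0.051  0.   ] 0.67
1.1 [0.27956635 0.55896799 0.23131195] [7.21942894e-01 3.05747800e+00 2.48504709e-05] [[-0.894  0.447  0.   ]
 [ 0.447  0.894  0.   ]
 [-0.     0.    -1.   ]]
```

View pics/scene0.png

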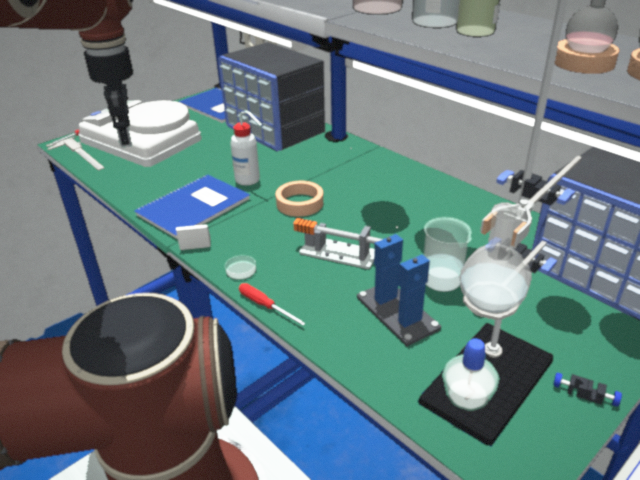

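View pics/top0.png

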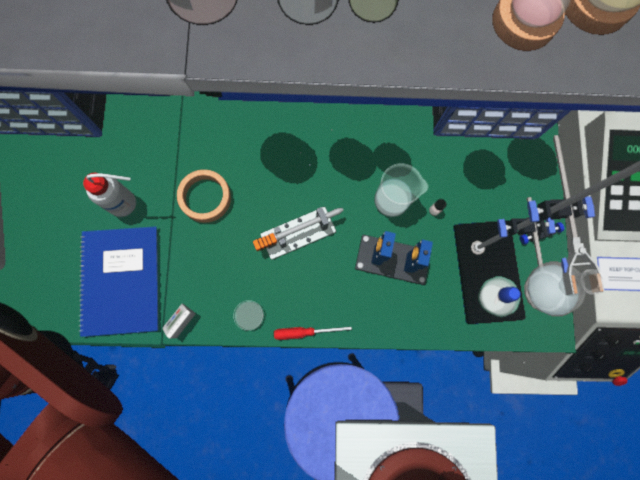

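The scene view shows the rod in the rest, with the orange grip at (306,227) and the nose at (383,243). The fixture stands at (398,300). In the top view the grip is at (265,241), the nose at (341,210) and the pedestals at (384,246) and (421,252). The network's top hit for guide_rod at (324,218) is actually the loop, so I'll find the grip by its colour.

```bash
cat >> h.py <<'E'
from scipy.optimize import least_squares
def fit(obs,x0):  # obs: list (cam,pixel,local xyz); pose x,y,yaw
    def w(p,l): c,s=np.cos(p[2]),np.sin(p[2]); return [p[0]+c*l[0]-s*l[1],p[1]+s*l[0]+c*l[1],l[2]]
    f=lambda p: np.concatenate([proj(c,w(p,l))-px for c,px,l in obs])
    r=least_squares(f,x0,loss='soft_l1',f_scale=1.5); return r.x,f(r.x).reshape(-1,2).round(1)
def orange(img,box):
    x0,y0,x1,y1=box; h=cv2.cvtColor(img[y0:y1,x0:x1],cv2.COLOR_BGR2HSV)
    m=cv2.inRange(h,(3,150,120),(20,255,255)); m=cv2.morphologyEx(m,cv2.MORPH_CLOSE,np.ones((5,5)))
    n,l,s,c=cv2.connectedComponentsWithStats(m); i=1+s[1:,4].argmax(); return c[i]+[x0,y0],s[i]
E
python3 - <<'E'
from h import *
s=cv2.imread('pics/scene0.png');t=cv2.imread('pics/top0.png')
gs=orange(s,(285,210,325,245));gt=orange(t,(245,225,285,260));print(gs,gt)
print('grip tri',tri(gs[0],gt[0]), onz('top',gt[0],.055),onz('scene',gs[0],.055))
L=lambda c,q:ctrl.landmark_of(c,q)[0]['position']
for c in('scene','top'): ctrl.get_image(c)
A={(c,q):L(c,q) for c in('scene','top') for q in('fixture','bush_near','bush_far','rod_nose','loop_center','rod_rest')}
loc={'fixture':[0,0,0],'bush_near':[-.045,0,.115],'bush_far':[.045,0,.115]}
p,r=fit([(c,A[c,q],loc[q]) for c in('scene','top') for q in loc],[.48,.045,-1.83]);print('fixture',p.round(4),r.tolist())
lr={'loop_center':[.051,0,.053],'rod_rest':[0,0,0],'rod_nose':[.0955,0,.05]}
o=[(c,A[c,q],lr[q]) for c in('scene','top') for q in lr]+[('scene',gs[0],[-.0765,0,.052]),('top',gt[0],[-.0765,0,.055])]
p,r=fit(o,[.53,.24,-1.2]);print('rest',p.round(4),r.tolist())
E
```

```text
(array([303.97379913, 225.28820961]), array([  9,   8,  22,  16, 229], dtype=int32)) (array([264.17840376, 241.30046948]), array([  8,   9,  24,  16, 213], dtype=int32))
grip tri [0.50147458 0.31303888 0.05215807] [0.50115944 0.31263076 0.055     ] [0.49855533 0.30988129 0.055     ]
fixture [ 0.4808  0.0464 -1.7616] [[-2.7, -1.2], [-0.4, -0.1], [-0.3, -1.8], [1.1, 0.6], [2.5, -0.7], [0.8, -0.2]]
rest [ 0.5327  0.2415 -1.16  ] [[-2.4, 0.3], [1.4, -0.1], [-1.9, -0.2], [-2.2, -0.5], [0.1, 4.7], [2.5, -1.5], [0.8, 0.2], [0.5, -0.5]]
```

```bash
python3 - <<'E'
import cv2
s=cv2.imread('pics/scene0.png')[205:345,285:445];t=cv2.imread('pics/top0.png')[195:290,245:440]
a=cv2.resize(s,None,fx=3.6,fy=3.6,interpolation=cv2.INTER_CUBIC);cv2.imwrite('pics/c1.png',a)
cv2.imwrite('pics/c2.png',cv2.resize(t,None,fx=4,fy=4,interpolation=cv2.INTER_CUBIC))
E
```

```text
(no output)
```

View pics/c2.png

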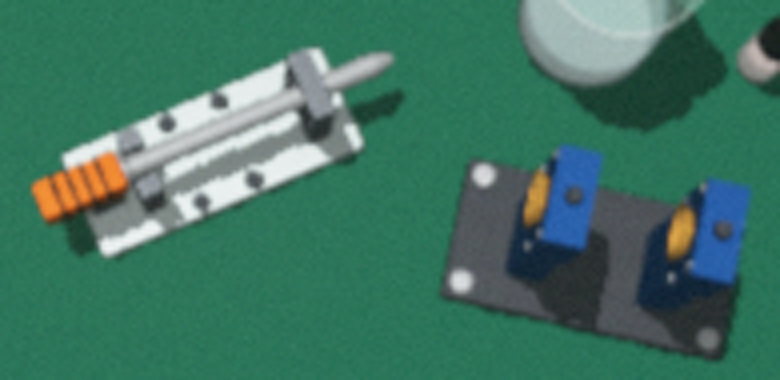

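The top crop shows the rod along the rest, the grip centre at crop (79,187), the nose at (390,62) and pedestal screw heads at crop (574,195) and (723,230). I'll use these features to sharpen both headings.

```bash
cat >> h.py <<'E'
def goal(pos,hd,src=None):  # tool pointing down, tool x at heading hd
    o=ctrl.get_obs(); R=Ro.from_rotvec(o['tool_rot']).as_matrix(); p=np.array(o['tool_pos'])
    c,s=np.cos(hd),np.sin(hd); G=np.array([[c,s,0],[s,-c,0],[0,0,-1]])
    print('t',round(o['t'],2),'shift cm',(R.T@(np.array(pos)-p)*100).round(2),'turn',Ro.from_matrix(R.T@G).as_rotvec().round(4))
E
python3 - <<'E'
from h import *
f=lambda x,y:(245+x/4,195+y/4)
def hd(a,b,z):
    A,B=onz('top',f(*a),z),onz('top',f(*b),z); d=B-A; print(((A+B)/2).round(4),np.arctan2(d[1],d[0]).round(3),np.linalg.norm(d).round(4))
hd((574,195),(723,230),.144); hd((460,281),(708,338),.012); hd((445,297),(722,357),.01); hd((79,187),(390,62),.052); hd((65,155),(318,48),.008);hd((108,257),(360,150),.008)
goal([.5015,.313,.12],1.17*-1+np.pi-0.005)
E
```

```text
[0.479  0.0444 0.144 ] -1.776 0.0698
[0.4516 0.0498 0.012 ] -1.77 0.1326
[0.4427 0.0497 0.01  ] -1.757 0.1478
[0.5358 0.234  0.052 ] -1.148 0.1705
[0.5577 0.2575 0.008 ] -1.127 0.1462
[0.5033 0.2333 0.008 ] -1.133 0.1443
t 1.8 shift cm [-30.85 -12.07  11.13] turn [-0.     -0.      0.7112]
```

```bash
python3 -m handwheel '[[[-6,-2.4,2],[0,0,0.14]],[[-12,-4.8,4],[0,0,0.28]],[[-18,-7.2,6],[0,0,0.42]],[[-24,-9.4,7],[0,0,0.56]],[[-30,-11.8,8],[0,0,0.686]]]' -1 80
python3 -c "
from h import *
goal([.5015,.313,.12],1.992); goal([.5015,.313,.031],1.992)"
```

```text
t: 2.42
tool_pos: [0.4827, 0.3326, 0.1542]
tool_rot: [1.714, 2.633, 0.0]
contact_force: [0.5, -0.1, 0.2]
opening: 0.085
grip_force: 0.0
t 2.42 shift cm [-2.56  0.92  3.42] turn [ 0.0003 -0.0001 -0.0042]
t 2.42 shift cm [-2.56  0.92 12.32] turn [ 0.0003 -0.0001 -0.0042]
```

```bash
python3 -m handwheel '[[[-0.8,0.3,2],[0,0,0]],[[-0.8,0.3,3.1],[0,0,0]],[[-0.8,0.3,3.1],[0,0,0]]]'
python3 -c "
from h import *
goal([.5015,.313,.031],1.992)
for c in('scene','top'): cv2.imwrite(f'pics/{c}1.png',ctrl.get_image(c))
a=cv2.imread('pics/scene1.png')[150:290,240:420];b=cv2.imread('pics/top1.png')[170:300,200:380]
cv2.imwrite('pics/v1.png',np.vstack([cv2.resize(a,(400,300)),cv2.resize(b,(400,290))]))"
```

```text
t: 2.8
tool_pos: [0.4859, 0.3288, 0.1219]
tool_rot: [-1.704, -2.637, 0.004]
contact_force: [-0.4, 0.5, -0.0]
opening: 0.0856
grip_force: 0.0
t 2.8 shift cm [-2.08  0.81  9.09] turn [-0.0031 -0.0003  0.0018]
```

View pics/v1.png

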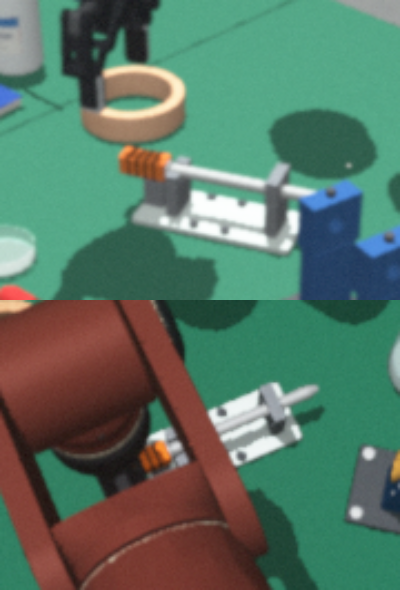

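The gripper hangs about 2 cm behind the grip in both views, which agrees with the numbers. The rod is untouched, so I'll correct and go down.

```bash
python3 -m handwheel '[[[-2.1,0.8,2],[0,0,0]],[[-2.1,0.8,4],[0,0,0]],[[-2.1,0.8,4],[0,0,0]]]'
python3 -c "
from h import *
goal([.5015,.313,.031],1.992)"
```

```text
t: 3.28
tool_pos: [0.5016, 0.3112, 0.0802]
tool_rot: [-1.707, -2.633, 0.008]
contact_force: [-0.3, -0.2, -0.4]
opening: 0.0853
grip_force: 0.0
t 3.27 shift cm [0.17 0.1  4.92] turn [-0.006  -0.0002 -0.0007]
```

```bash
python3 -m handwheel '[[[0.1,0.1,2],[0,0,0]],[[0.1,0.1,4],[0,0,0]],[[0.1,0.1,4.9],[-0.006,0,0]],[[0.1,0.1,4.9],[-0.006,0,0]]]'
python3 -m handwheel '[[[0,0,0],[0,0,0]],[[0,0,0],[0,0,0]],[[0,0,0],[0,0,0]],[[0,0,0],[0,0,0]],[[0,0,0],[0,0,0]]]' 1 60
```

```text
t: 3.78
tool_pos: [0.5031, 0.3132, 0.0331]
tool_rot: [1.707, 2.635, 0.005]
contact_force: [-1.1, -0.5, 1.1]
opening: 0.0853
grip_force: 0.0
t: 4.4
tool_pos: [0.503, 0.3131, 0.0351]
tool_rot: [1.707, 2.635, 0.003]
contact_force: [-4.1, -1.8, 6.7]
opening: 0.0189
grip_force: 59.5
```

```bash
python3 -m handwheel '[[[0.3,-0.1,-0.2],[0,0,0]],[[0.8,-0.1,-0.2],[0,0,0]]]'
python3 -m handwheel '[[[1,0,0],[0,0,0]],[[2,0,0],[0,0,0]],[[3,0,0],[0,0,0]]]'
```

```text
t: 4.65
tool_pos: [0.4996, 0.3204, 0.0363]
tool_rot: [1.707, 2.634, 0.007]
contact_force: [-0.5, -0.5, -0.2]
opening: 0.0189
grip_force: 58.8
t: 5.03
tool_pos: [0.4873, 0.3487, 0.0365]
tool_rot: [1.706, 2.634, 0.008]
contact_force: [-0.3, 0.9, -1.9]
opening: 0.0188
grip_force: 58.7
```

```bash
python3 -m handwheel '[[[1.6,0,0],[0,0,0]],[[3.2,0,0],[0,0,0]],[[3.4,0,0],[0,0,0]],[[3.4,0,-3],[0,0,0]],[[3.4,0,-7],[0,0,0]]]'
python3 - <<'E'
from h import *
for c in('scene','top'): cv2.imwrite(f'pics/{c}2.png',ctrl.get_image(c))
print([ (c,r['position'],r['score']) for c in('scene','top') for r in ctrl.landmark_of(c,'rod_nose')[:1]])
h=-1.772; d=np.array([np.cos(h),np.sin(h)]); P=np.array([.480,.0455])-.262*d; print(P,d)
goal([*P,.100],h+np.pi)
E
```

```text
t: 5.65
tool_pos: [0.4722, 0.378, 0.1056]
tool_rot: [1.707, 2.635, 0.002]
contact_force: [1.1, 0.1, -0.8]
opening: 0.019
grip_force: 58.8
[('scene', [349.3, 209.4], 0.69), ('top', [313.0, 208.8], 0.59)]
[0.5323604 0.3022146] [-0.19984887 -0.97982673]
t 5.85 shift cm [-9.39  2.2   0.75] turn [ 0.0076 -0.0026  0.6221]
```

```bash
python3 -m handwheel '[[[-1.5,0.4,0],[0,0,0.16]],[[-3.5,0.9,0],[0,0,0.32]],[[-5.5,1.3,0],[0,0,0.48]],[[-7.5,1.8,0.5],[0.005,0,0.622]],[[-9.4,2.2,0.7],[0.008,-0.003,0.622]]]'
python3 -m handwheel '[[[0,0,0],[0,0,0]],[[0,0,0],[0,0,0]]]'
python3 - <<'E'
from h import *
for c in('scene','top'): cv2.imwrite(f'pics/{c}3.png',ctrl.get_image(c))
h=-1.772
goal([.5324,.3022,.100],h+np.pi)
for q in('rod_nose','bush_near','bush_far'):
    a=[ctrl.landmark_of(c,q)[:1] for c in('scene','top')]; print(q,a)
    if all(a): print(tri(a[0][0]['position'],a[1][0]['position']))
a=cv2.imread('pics/scene3.png')[160:340,270:450];b=cv2.imread('pics/top3.png')[180:300,270:450]
cv2.imwrite('pics/v3s.png',cv2.resize(a,(580,580),interpolation=2));cv2.imwrite('pics/v3t.png',cv2.resize(b,(780,520),interpolation=2))
E
```

```text
t: 6.48
tool_pos: [0.531, 0.3005, 0.0971]
tool_rot: [-2.431, -1.988, 0.01]
contact_force: [-0.1, 1.1, -1.6]
opening: 0.019
grip_force: 58.9
t: 6.72
tool_pos: [0.5315, 0.3021, 0.0993]
tool_rot: [-2.431, -1.988, 0.005]
contact_force: [-0.1, -0.3, -2.2]
opening: 0.0187
grip_force: 58.9
t 6.83 shift cm [-0.    0.1  -0.03] turn [-0.0019  0.0016  0.0016]
rod_nose [[{'position': [368.3, 238.8], 'score': 0.79}], [{'position': [354.2, 240.8], 'score': 0.69}]]
[0.49877813 0.13627503 0.10760488]
bush_near [[{'position': [384.4, 249.1], 'score': 0.94}], [{'position': [380.8, 246.5], 'score': 0.89}]]
[0.48712153 0.08718131 0.11625745]
bush_far [[{'position': [417.1, 275.0], 'score': 0.81}], [{'position': [425.3, 256.9], 'score': 0.8}]]
[0.47054953 0.0022675  0.11644265]
```

View pics/v3s.png

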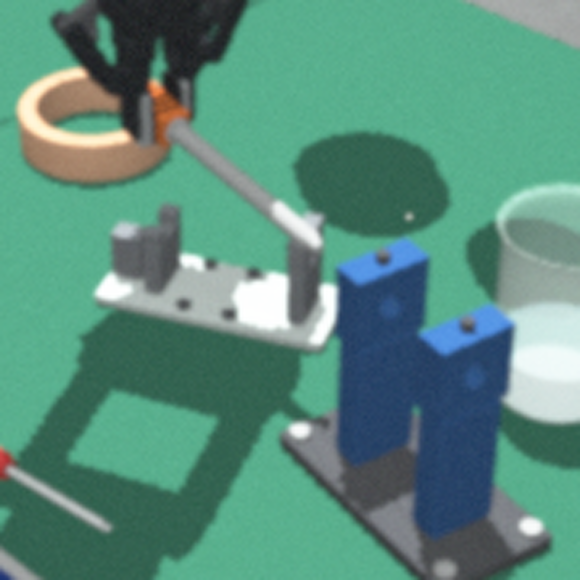

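View pics/v3t.png

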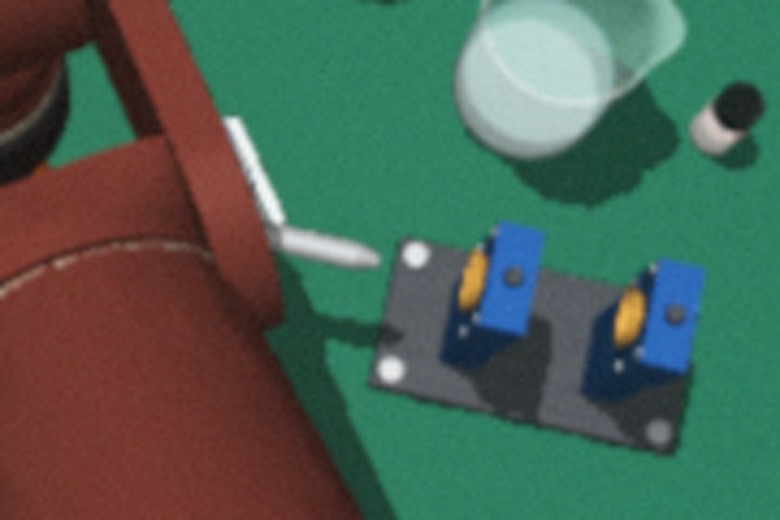

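The scene view shows the rod nose at pixel (369,235), the far-side bore mouths at (391,255) and (417,277), and pedestal screws at (389,240) and (415,261). In the top view the nose is at (357.5,240) and the screws at (388.6,243.9) and (425.8,252.7). I'll fit both from these features.

```bash
python3 - <<'E'
from h import *
s,t='scene','top'
o=[(s,[417.4,277],[.045,0,.115]),(s,[391,255.3],[-.025,0,.115]),(s,[388.9,239.8],[-.035,0,.143]),(s,[414.9,260.9],[.035,0,.143]),(t,[388.6,243.9],[-.035,0,.143]),(t,[425.8,252.7],[.035,0,.143])]
for oo in (o,o[:4],o[4:]): p,r=fit(oo,[.48,.045,-1.77]);print(p.round(4),r.tolist())
p,_=fit(o,[.48,.045,-1.77]); d=np.array([np.cos(p[2]),np.sin(p[2])]); n=np.array([-d[1],d[0]])
N=tri([369.2,235.2],[357.4,240.2]); print('nose',N,'fixture xy',d@(N[:2]-p[:2]),n@(N[:2]-p[:2]))
X=np.array([.5315,.3021]);print('grip fix',d@(X-p[:2]),n@(X-p[:2]))
for c in(s,t):
  pr=proj(c,[*(X+.172*np.array([np.cos(-1.772),np.sin(-1.772)])),.115]);print(c,pr)
E
```

```text
[ 0.4789  0.043  -1.7755] [[-0.1, 0.1], [0.2, 0.1], [-0.5, -0.7], [-0.3, -0.7], [0.5, 0.0], [0.6, -0.0]]
[ 0.4785  0.0423 -1.7756] [[0.1, 0.4], [0.4, 0.4], [-0.4, -0.4], [-0.1, -0.4]]
[ 0.4789  0.044  -1.7772] [[-0.0, -0.0], [0.0, 0.0]]
nose [0.49710849 0.13203056 0.11853564] fixture xy -0.09084332719184451 -0.0002755976391217845
grip fix -0.2643529597555245 -0.0011686311759250539
scene [368.12597786 236.5820342 ]
top [356.75836519 240.06426614]
```

```bash
cat >> h.py <<'E'
def fx(x,y,z,F=(.4789,.043,-1.7755)):
    d=np.array([np.cos(F[2]),np.sin(F[2])]); n=np.array([-d[1],d[0]]); o=ctrl.get_obs(); D=np.array(o['tool_pos'])[:2]-F[:2]
    print('fix',(d@D).round(4),(n@D).round(4),'F along,left,up',d@o['contact_force'][:2],n@o['contact_force'][:2],o['contact_force'][2])
    goal([*(np.array(F[:2])+x*d+y*n),z],F[2]+np.pi)
E
python3 -c "
from h import *
fx(-.215,0,.0985)"
```

```text
fix -0.2645 -0.0009 F along,left,up 0.47420459005278964 -0.6242193582887818 -1.6470928404723442
t 7.12 shift cm [-4.95  0.07  0.14] turn [-0.0016  0.0016  0.0043]
```

```bash
python3 -m handwheel '[[[-1,0.07,0.1],[0,0,0.004]],[[-2.2,0.07,0.1],[0,0,0.004]],[[-3.4,0.07,0.1],[0,0,0.004]],[[-4.5,0.07,0.1],[0,0,0.004]],[[-5,0.07,0.1],[0,0,0.004]]]'
python3 -m handwheel '[[[-0.5,0,0],[0,0,0]],[[-1,0,0],[0,0,0]],[[-1,0,0],[0,0,0]]]'
python3 - <<'E'
from h import *
for c in('scene','top'): cv2.imwrite(f'pics/{c}4.png',ctrl.get_image(c))
fx(-.18,0,.0985)
a=cv2.imread('pics/scene4.png')[190:290,330:450];b=cv2.imread('pics/top4.png')[200:290,330:450]
cv2.imwrite('pics/v4.png',np.vstack([cv2.resize(a,(400,333),interpolation=2),cv2.resize(b,(400,267),interpolation=2)]))
E
```

```text
t: 7.75
tool_pos: [0.5224, 0.2518, 0.0988]
tool_rot: [-2.438, -1.981, 0.004]
contact_force: [0.3, -0.3, -1.3]
opening: 0.0191
grip_force: 58.9
t: 8.12
tool_pos: [0.5205, 0.2428, 0.0987]
tool_rot: [-2.437, -1.982, 0.004]
contact_force: [0.2, 0.8, -0.9]
opening: 0.0188
grip_force: 58.9
fix -0.2044 0.0001 F along,left,up -0.07468666406879938 0.37776671408328066 -0.9113197214899164
t 8.22 shift cm [-2.44 -0.01  0.03] turn [-0.0017  0.0016 -0.0002]
```

View pics/v4.png

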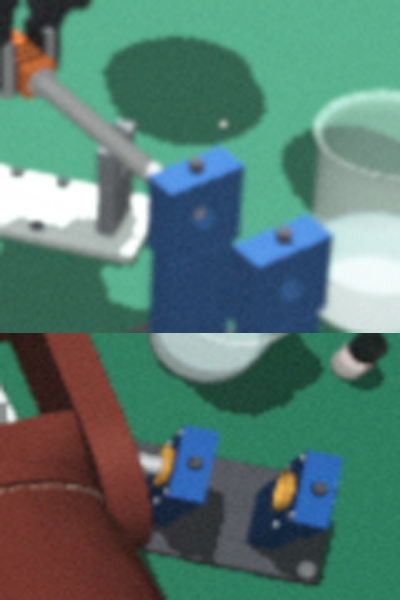

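The nose is in the near bore: the steel shows at crop (200,214) inside the bore mouth, with no contact force. I'll keep feeding it in.

```bash
python3 -m handwheel '[[[-0.7,0,0],[0,0,0]],[[-1.4,0,0],[0,0,0]],[[-2.1,0,0],[0,0,0]],[[-2.8,0,0],[0,0,0]],[[-3.2,0,0],[0,0,0]]]'
python3 -m handwheel '[[[0,0,0],[0,0,0]],[[0,0,0],[0,0,0]]]'
python3 - <<'E'
from h import *
for c in('scene','top'): cv2.imwrite(f'pics/{c}5.png',ctrl.get_image(c))
fx(-.14,0,.0985)
a=cv2.imread('pics/scene5.png')[190:290,330:450];b=cv2.imread('pics/top5.png')[210:290,350:450]
cv2.imwrite('pics/v5.png',np.vstack([cv2.resize(a,(360,300),interpolation=2),cv2.resize(b,(360,288),interpolation=2)]))
E
```

```text
t: 8.85
tool_pos: [0.5139, 0.2111, 0.0988]
tool_rot: [-2.437, -1.982, 0.004]
contact_force: [-0.1, -0.8, -1.4]
opening: 0.0188
grip_force: 58.9
t: 9.1
tool_pos: [0.5141, 0.2117, 0.0989]
tool_rot: [-2.437, -1.982, 0.004]
contact_force: [0.2, -0.1, -1.4]
opening: 0.0186
grip_force: 58.9
fix -0.1724 0.0001 F along,left,up 0.36496391902075753 0.18749650270409185 -1.4154682507500818
t 9.2 shift cm [-3.24 -0.01  0.04] turn [-0.0016  0.0016 -0.0001]
```

View pics/v5.png

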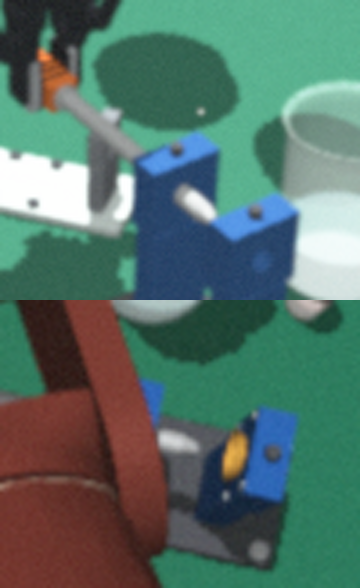

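The nose stands in the gap, with its tip at scene crop (213,218), pointing at the far collar. No contact force yet.

```bash
python3 -m handwheel '[[[-0.7,0,0],[0,0,0]],[[-1.4,0,0],[0,0,0]],[[-2.1,0,0],[0,0,0]],[[-2.8,0,0],[0,0,0]],[[-3.4,0,0],[0,0,0]]]'
python3 -c "
from h import *
fx(-.097,0,.0985)"
```

```text
t: 9.82
tool_pos: [0.507, 0.1778, 0.0989]
tool_rot: [-2.437, -1.982, 0.004]
contact_force: [-0.3, -0.8, -0.5]
opening: 0.0188
grip_force: 58.9
fix -0.1377 0.0001 F along,left,up 0.8795367792622631 -0.142869706542805 -0.4533523873094627
t 9.82 shift cm [-4.07 -0.01  0.05] turn [-0.0017  0.0017 -0.0006]
```

```bash
python3 -m handwheel '[[[-0.8,0,0],[0,0,0]],[[-1.6,0,0],[0,0,0]],[[-2.4,0,0],[0,0,0]],[[-3.2,0,0],[0,0,0]],[[-4,0,0],[0,0,0]]]'
python3 -m handwheel '[[[0,0,0],[0,0,0]],[[0,0,0],[0,0,0]],[[0,0,0],[0,0,0]]]'
python3 - <<'E'
from h import *
for c in('scene','top'): cv2.imwrite(f'pics/{c}6.png',ctrl.get_image(c))
fx(-.097,0,.0985)
a=[ctrl.landmark_of(c,'rod_nose')[:1] for c in('scene','top')]; print(a)
if all(a):
    N=tri(*[x[0]['position'] for x in a]); d=np.array([np.cos(-1.7755),np.sin(-1.7755)]); print(N, d@(N[:2]-[.4789,.043]))
a=cv2.imread('pics/scene6.png')[190:310,330:470];b=cv2.imread('pics/top6.png')[210:290,370:470]
cv2.imwrite('pics/v6.png',np.vstack([cv2.resize(a,(360,309),interpolation=2),cv2.resize(b,(360,288),interpolation=2)]))
E
```

```text
t: 10.45
tool_pos: [0.4988, 0.1386, 0.099]
tool_rot: [-2.437, -1.982, 0.004]
contact_force: [-0.7, 0.2, -1.3]
opening: 0.0189
grip_force: 58.9
t: 10.82
tool_pos: [0.499, 0.1394, 0.099]
tool_rot: [-2.437, -1.983, 0.004]
contact_force: [0.1, 0.0, -1.0]
opening: 0.0189
grip_force: 58.9
fix -0.0985 0.0001 F along,left,up -0.11910501858062245 0.3664980747919473 -1.7467094724417331
t 10.93 shift cm [-0.15 -0.01  0.05] turn [-0.0017  0.0017  0.0001]
[[{'position': [428.6, 287.1], 'score': 0.91}], []]
```

View pics/v6.png

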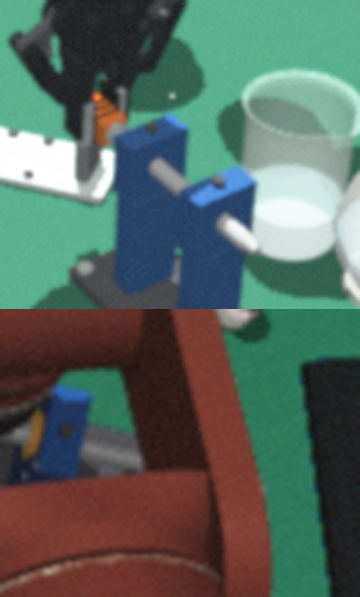

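The nose stands out of the far bushing with its tip at scene pixel about (430,286). I'll check the protrusion against the projection, then hand in.

```bash
python3 - <<'E'
from h import *
d=np.array([np.cos(-1.7755),np.sin(-1.7755)])
for x in(.06,.07,.075,.08,.09): print(x,proj('scene',[*(np.array([.4789,.043])+x*d),.115]).round(1))
P=proj('scene',[*(np.array([.4789,.043])+.06*d),.115]);Q=proj('scene',[*(np.array([.4789,.043])+.09*d),.115])
e=.06+.03*np.dot(np.array([429.5,286.5])-P,Q-P)/np.dot(Q-P,Q-P);print(e)
if .065<e<.092: print(ctrl.finish_job())
E
```

```text
0.06 [423.3 282.1]
0.07 [427.3 285.4]
0.075 [429.3 287.1]
0.08 [431.4 288.8]
0.09 [435.6 292.2]
0.07434195050472511
the job is handed in; nothing more can be done
None
```

I threaded the rod through both bushings and handed the job in with it still gripped and at rest. The nose stands about 29 mm out of the far bushing, measured contact force stayed under 3 N during insertion, and no verdict came back.

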